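# Free the jammed grinding balls in the counting tray

### The job

Three ceramic grinding balls have jammed at the mouth of the sloping counting tray. First slide the stop in the lane up to the dark line and flip its cam lever fully down to clamp it there; then nudge the blocking ball back so that all three balls run into the lane and come to rest in single file against the stop. Never lift a ball out of the tray, and leave the jar, bottle, beaker and small steel pot around it where they stand.

Things in the scene. Friction and masses are not known exactly. Their poses are not given: they have to be found in the camera images.
- tray: Fixed aluminium tray on two feet. Origin: on the table straight below the mouth; frame not tilted (z vertical); +x is the flow direction, +y the rail's side. Yaw -1.57 +- 0.6 rad: flow to the robot's right, +y away from it, roughly. The floor slopes down 0.105 rad along +x and is 55 mm above the table at the mouth. All walls are 11 mm high (below the balls' centres) and 6 mm thick.
- mouth (a point): Centre of the opening, on the floor (tray x = y = 0, z = 55 mm); axes as the tray's. Uphill lies a bay 85 mm wide, 112 mm long; at x = 0 it narrows to a lane 42 mm wide that runs 204 mm downhill. The narrowing is two shoulders, each 21.5 mm wide and nearly square to the flow (leaning 10 degrees). After a nudge the balls may jam anew, or one may stay on a shoulder: nudge again.
- line (a point): Middle of the thin dark line across the lane's floor and walls, at floor level, 125 mm down the slope from the mouth; axes as the tray's. The stop's uphill face must come to it.
- stop_face (a point): Foot of the uphill face of the stop, at floor level, mid-lane. The stop is a steel paddle across the lane, square to the slope: 12 mm thick along it, 34 mm wide, 63 mm tall; can be pinched from above along the slope. A bar (28 to 38 mm above the floor) joins it to a carriage on the rail, 36 x 26 mm, top 33 mm above the floor, centred 56 mm to +y and 6 mm downhill of this point.
- stop (a joint): Slide of the stop along the slope, m: 0 with its face on the line, positive downhill; range -0.010 to 0.062; it starts between 0.02 and 0.05. Stiff drag of about 6 N (whether the lever is up or down), stays where left.
- lever_pivot (a point): Axis of the cam lever, on top of the carriage, 42 mm above the floor and in the middle of the carriage; the axis runs along the slope.
- lever_tip (a point): End of the black cam lever, 50 mm from its pivot (knob of 16 mm diameter, 8 mm thick, over a bar 12 mm wide and 8 mm thick).
- lever (a joint): Cam lever angle, rad: 0 upright (open), 1.57 lying flat, pointing to the tray's +y away from the lane (clamped, end of travel). Starts between 0 and 0.35. Friction 0.06 N m; stays where left.
- ball1_center (a point): Centre of a white ceramic grinding ball of 36 mm diameter, about 90 g, smooth (friction 0.12; three alike, told apart by position). At the start one sits on the shoulder on the tray's +y side, one is wedged between that one and the lip on the -y side, just uphill of the mouth, and one lies behind them.
- ball2_center (a point): Centre of a white ceramic grinding ball of 36 mm diameter, about 90 g, smooth (friction 0.12; three alike, told apart by position). At the start one sits on the shoulder on the tray's +y side, one is wedged between that one and the lip on the -y side, just uphill of the mouth, and one lies behind them.
- ball3_center (a point): Centre of a white ceramic grinding ball of 36 mm diameter, about 90 g, smooth (friction 0.12; three alike, told apart by position). At the start one sits on the shoulder on the tray's +y side, one is wedged between that one and the lip on the -y side, just uphill of the mouth, and one lies behind them.
- jar: Amber jar, 54 mm across and 85 mm tall, loose, standing beside the tray: bystander. Origin at the centre of its underside.
- reagent: White bottle, 60 mm across and 130 mm tall plus cap, loose, standing beside the tray: bystander. Origin at the centre of its underside.
- beaker: Glass beaker, 66 mm across, 75 mm tall, loose, standing on the tray's +y side beyond the rail: bystander. Origin at the centre of its underside.
- pot: Small steel lidded pot, 50 mm across and 34 mm tall, loose, standing on the robot's side of the lane: bystander. Origin at the centre of its underside.
There are look-alikes about, which are no part of the job. Leave any blue or yellow look-alike of the part that bears ball2_center alone. Leave any green look-alike of the part that bears ball3_center alone.

How it is judged:
On the way, in this order (a step that is already met when the one before it is completed fails the run):
1. the stop's face is within 5 mm of the line and its cam lever is down (over 1.4 rad) (x of stop_face in the frame of line between -0.005 and 0.005 m and value of joint lever above 1.4 rad), for 0.2 s.
2. all three balls are at rest in the lane, uphill of the stop (x of ball1_center in the frame of tray between 0.018 and 0.128 m and y of ball1_center in the frame of tray between -0.012 and 0.012 m and z of each of ball1_center, ball2_center, ball3_center in the frame of tray below 0.085 m and linear speed of each of ball1, ball2, ball3 below 0.03 m/s and x of ball2_center in the frame of tray between 0.018 and 0.128 m and y of ball2_center in the frame of tray between -0.012 and 0.012 m and x of ball3_center in the frame of tray between 0.018 and 0.128 m and y of ball3_center in the frame of tray between -0.012 and 0.012 m), for 0.3 s.
At the end, for the whole second after the job is handed in: The stop's face is within 5 mm of the line, its cam lever is down (over 1.4 rad), and all three balls lie still in the lane, their centres at least 18 mm past the mouth and uphill of the stop (all of step 1 and all of step 2); the robot touches nothing.
It fails at once if a ball is lifted out of the tray or falls off it (z of any of ball1_center, ball2_center, ball3_center in the frame of tray above 0.115 m or z of any of ball1_center, ball2_center, ball3_center in the frame of tray below 0.04 m).
It fails at once if a bystander (jar, bottle, beaker or pot) is moved by more than 30 mm or tipped over (distance of any of jar, reagent, beaker, pot from where it was at the start of the episode above 0.03 m or angle between any of jar, reagent, beaker, pot's own z axis and vertical above 0.4 rad).
It also fails if it takes over 66 s, if anything falls off the work surface, if the arm or the gripper's body presses on something with over 40 N, if the wrist force passes 120 N, or if a joint passes its speed limit or range.

### The arm

A 6-joint arm with a two-finger parallel gripper is mounted at the origin on the work surface. World frame = base frame: x ahead of the robot, y to its left, z up, the work surface at z = 0. Lengths are in m, angles in rad, forces in N, time in s.
With the tool pointing down it reaches from about 0.225 to 0.875 m from the base axis. Payload 3.4 kg.
Tool frame: the origin (TCP) lies between the finger pads; the fingertips stand 19 mm ahead of it and the grasp point (between the pads) is the TCP; z points along the fingers, y is the line along which they close (so a half turn about z gives the same grasp; the last joint's range is limited). The gripper opens to 85 mm and grips with 20 to 120 N. Pads are 22 mm wide; open, the fingers measure 114 mm over their backs; the gripper's body (76 mm by 85 mm) begins 54 mm behind the grasp point. The pads swing forward as they close: fully open they stand 13 mm farther back than shut.
Start: joints at [-1.222, 0.276, 1.505, -0, 1.361, -0.121], TCP at [0.26, -0.513, 0.25] pointing down, gripper open.
Joint ranges: [-2.89, 2.89], [-0.75, 2.08], [0.22, 2.7], [-1.18, 4.32], [0.11, 2.71], [-2.7, 2.7]. Speed limits (rad/s): [2.57, 2.57, 3.14, 3.14, 3.14, 3.14].

### API

Orientations are given as a unit quaternion [w, x, y, z].
In Python, from rig import get_state, imaging, ticket gives the robot as it stands. The module is installed in compiled form; this text tells all that it offers.
- The arm moves only by the shell command python3 -m inch 'ROWS' [FORCE]. ROWS is JSON, a list of rows, each an object with "claw": the opening, from -1 (shut) to 1 (fully open); "travel": the shift along the world's x, y, z in units of 200 mm (1.0 is 200 mm), a list of three; "turn": the turn about the world's z in units of 180 degrees (1.0 is 180 degrees). A call has 1 to 5 rows; each row is the pose to reach, as a shift and turn from the pose commanded when the call began, turning the shorter way round; what a row does not reach only later rows make up. A row lasts 1/10 s, in which the tool goes at most 50 mm and 8.59 degrees, less where a joint would pass 70% of its speed; a pose out of reach is approached as far as the arm can. A call with a number of a shift or a turn outside -1 to 1 is refused whole. A call with a gripper value outside its range is refused whole. The fingers move at their own pace and stop on an object; FORCE is the grip in N (left out, the last holds). Time passes only in rows, so rows that repeat a pose let the fingers close. It gives the time, the measured TCP pose, the force, the opening and the grip force at its end, in the units of the state.
- get_state(): the state, without advancing time (a new reading comes with each control period).
- imaging.get_image(name): name is "scene" or "top"; returns the picture (384x512x3 uint8, red, green, blue); there is no depth.
- imaging.camera_params(name): a dict with "camera_matrix" (3x3 intrinsics, pixels), "k1" (the pictures are not rectified: a ray, as slopes to the right and down, at radius r is drawn at 1 + k1 r^2 times it, then the intrinsics apply), "cam_to_world" (4x4, takes a point from camera to world coordinates). Camera axes: x right, y down, z forward; pixel columns grow to the right and rows downward; lengths in m; the calibration is good to about 2 mm. A picture is of the moment at which its call begins. camera_params takes no time and is no camera call.
- ticket.sign_off(): hands the job in; it is judged then, once.
The state is a dict: "clock": time; "qpos": joint angles; "qd": joint speeds; "effort": joint torques, N m; "position": TCP position; "ee_rot": TCP orientation; "contact_force": force on the tool from outside, world axes, zero at the start; "moment": the same for the moment, N m; "width": finger opening in m; "gripper_force": force on a finger pad.
Only numpy, scipy, OpenCV 4.12 (cv2) and the standard library are available. Lean on these libraries where they do the work, as an engineer would, in place of code of your own. Each camera call takes 0.05 s, during which the arm holds its last target. There are 200 camera calls.

## Working session

There is one attempt and no reset: what is moved stays moved. The work goes in short steps, Python scripts to look and compute and a shell command to move; the robot and the scene stay as the last step left them, time stands still between calls to the robot, and variables do not carry over. Pictures are saved under pics/ and viewed, at most 10 in all, crops included, and the job is handed in when it is done.

```bash
mkdir -p pics
cat > h.py <<'E'
import numpy as np, cv2, json
from rig import get_state, imaging, ticket
def snap(n,f):
    im=imaging.get_image(n); cv2.imwrite(f'pics/{f}.png',im[:,:,::-1]); return im
def ray(n,uv):
    p=imaging.camera_params(n);K=np.array(p['camera_matrix']);T=np.array(p['cam_to_world'])
    d=np.linalg.inv(K)@[uv[0],uv[1],1.]; rd=np.hypot(d[0],d[1]); r=rd
    for _ in range(30): r=rd/(1+p['k1']*r*r)
    s=r/rd if rd>0 else 1
    return T[:3,3],T[:3,:3]@np.array([d[0]*s,d[1]*s,1])
def onz(n,uv,z):
    o,d=ray(n,uv); return o+d*(z-o[2])/d[2]
def tri(a,b):
    (o1,d1),(o2,d2)=ray('top',a),ray('scene',b)
    t=np.linalg.lstsq(np.c_[d1,-d2],o2-o1,rcond=None)[0]
    p,q=o1+d1*t[0],o2+d2*t[1]; return (p+q)/2,np.linalg.norm(p-q)
def proj(n,P):
    p=imaging.camera_params(n);K=np.array(p['camera_matrix']);T=np.array(p['cam_to_world'])
    c=T[:3,:3].T@(np.array(P)-T[:3,3]); x=c[:2]/c[2]; x=x*(1+p['k1']*(x@x)); return K[:2,:2]@x+K[:2,2]
E
python3 - <<'E'
from h import *
a=snap('top','t0');b=snap('scene','s0')
cv2.imwrite('pics/t0b.png',cv2.resize(a[:,:,::-1],(800,600),interpolation=cv2.INTER_CUBIC));cv2.imwrite('pics/s0b.png',cv2.resize(b[:,:,::-1],(800,600),interpolation=cv2.INTER_CUBIC))
for n in('top','scene'):
    p=imaging.camera_params(n);print(p['k1'],np.round(p['cam_to_world'],3),np.round(p['camera_matrix'],1))
print(get_state())
E
```

```text
-0.010103421639530171 [[-0.006 -1.     0.012  0.544]
 [-0.999  0.006  0.038  0.06 ]
 [-0.039 -0.011 -0.999  0.781]
 [ 0.     0.     0.     1.   ]] [[358.3   0.  251.2]
 [  0.  358.3 191.5]
 [  0.    0.    1. ]]
-0.05271066088086027 [[-0.652  0.631 -0.419  0.893]
 [ 0.758  0.551 -0.35   0.369]
 [ 0.01  -0.546 -0.838  0.762]
 [ 0.     0.     0.     1.   ]] [[372.2   0.  255.6]
 [  0.  372.2 193.1]
 [  0.    0.    1. ]]
{'clock': 0.1, 'qpos': array([-1.22202033e+00,  2.76511816e-01,  1.50604133e+00,  1.02028413e-05,
        1.36070735e+00, -1.20980882e-01]), 'qd': array([-0.00115815, -0.00072153, -0.00125314,  0.00047973,  0.00029473,
       -0.00302691]), 'effort': array([ 2.14069813e-03, -4.17699552e+01, -2.46404618e+01, -1.11680350e-05,
        5.88937139e-03,  2.14755642e-05]), 'position': array([ 0.26013451, -0.51227493,  0.2495237 ]), 'ee_rot': array([-8.29086663e-04,  9.72542549e-01,  2.32723645e-01, -8.98205205e-05]), 'contact_force': array([-0.30128845, -0.74640988,  0.59574926]), 'moment': array([ 0.00694305,  0.00650311, -0.04447565]), 'gripper_force': 0.0, 'width': 0.0853360087506889}
```

View pics/t0b.png

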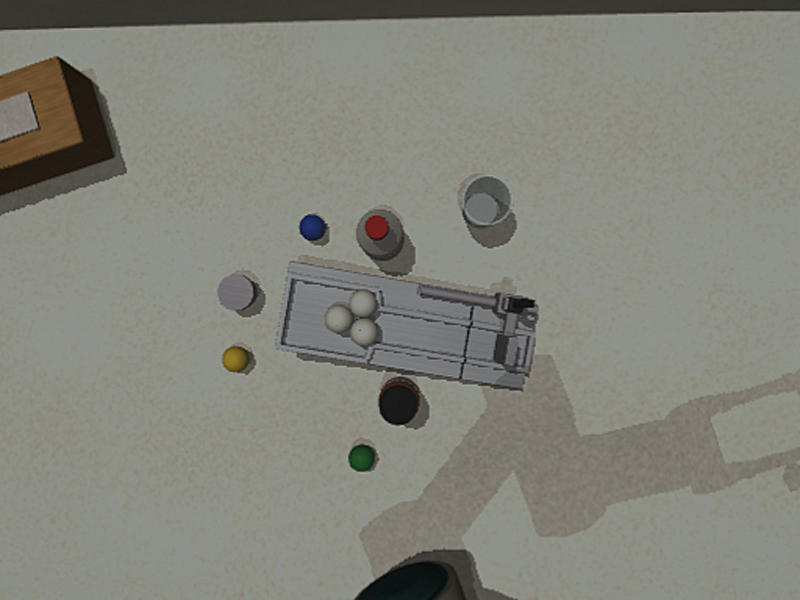

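View pics/s0b.png

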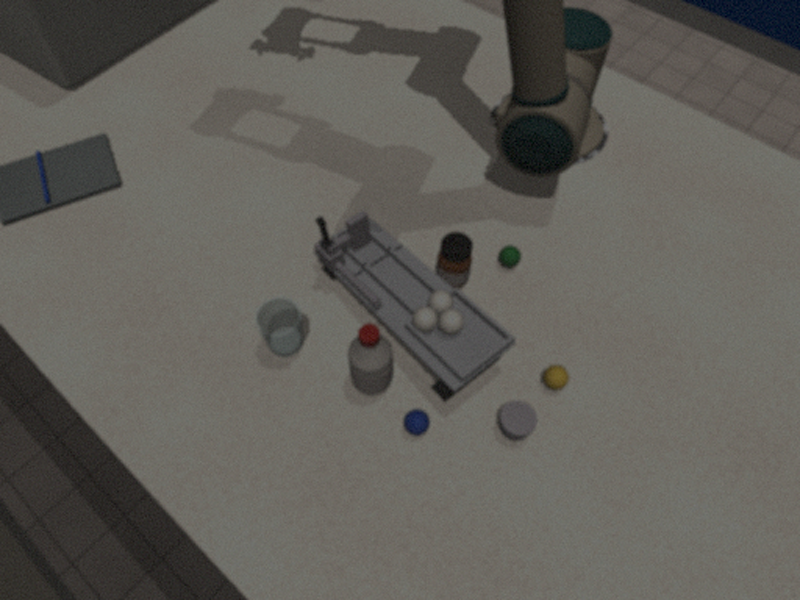

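The top view shows the three white balls in the tray at (363,303), (340,318) and (363,331). The stop is at about (513,345), the line at x≈467 and the black lever at (515,303). The blue (312,227), yellow (235,359) and green (361,458) balls outside the tray are the look-alikes. I'll confirm this in enlarged crops.

Run:
```python
import cv2,numpy as np
a=cv2.imread('pics/t0.png')[160:260,172:352];b=cv2.imread('pics/s0.png')[130:260,190:340]
f=lambda i,s:cv2.convertScaleAbs(cv2.resize(i,None,fx=s,fy=s,interpolation=cv2.INTER_CUBIC),alpha=1.5)
cv2.imwrite('pics/t1.png',f(a,4.4));cv2.imwrite('pics/s1.png',f(b,4.5))
```

```text
(no output)
```

View pics/t1.png

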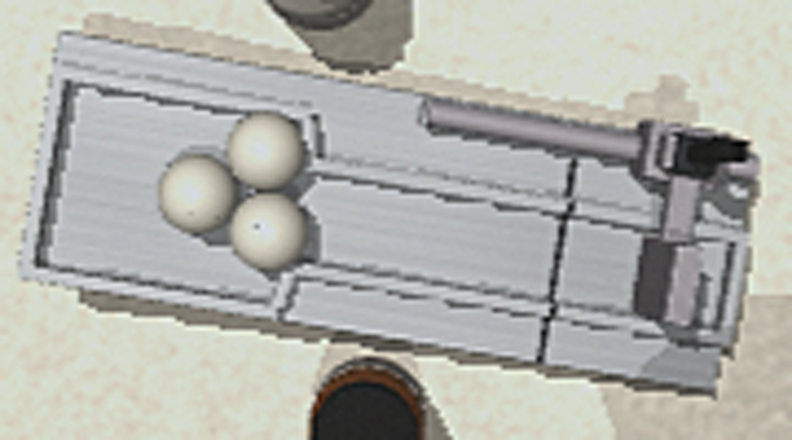

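View pics/s1.png

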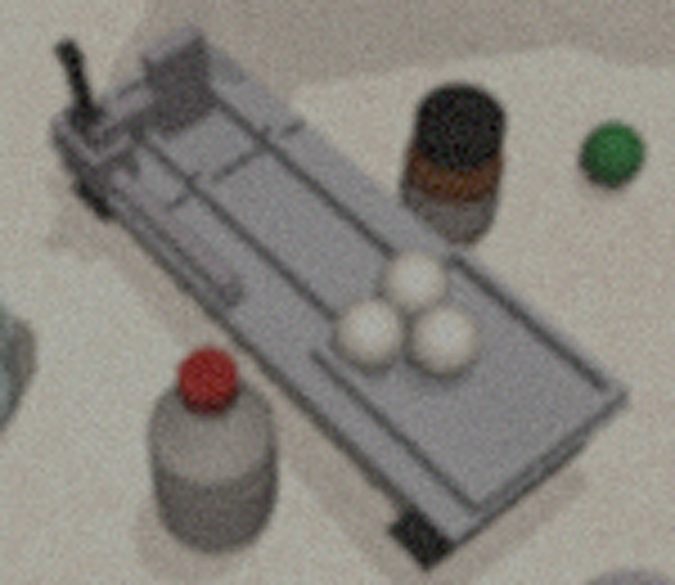

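The crops show all three white ceramic balls in the bay. The one on the +y shoulder is at (267,148), the wedged one at (268,230) and the rear one at (198,193). The lane line's middle is at (560,252). The paddle's dark uphill face has its foot at x≈638, and the lever stands nearly upright. Next I'll work out the geometry.

```bash
cat > g.py <<'E'
from h import *
ct=lambda u,v:(172+u/4.4-.4,160+v/4.4-.4)
cs=lambda u,v:(190+u/4.5-.4,130+v/4.5-.4)
L=(onz('top',ct(560.5,252.5),.042))
a,b=onz('top',ct(541,362),.042),onz('top',ct(574,160),.042)
E
python3 - <<'E'
from g import *
print('L',L); yv=(b-a)[:2]; yaw=np.arctan2(yv[1],yv[0])-np.pi/2; print('yaw line',yaw)
# L by two views: scene line ends at wall feet
print('tri line ends',tri(ct(574,160),cs(170,205)),tri(ct(541,362),cs(300,125)))
for p,q in [((320,178),(660,232)),((290,280),(640,330))]:
    A=onz('top',ct(*p),.054);B=onz('top',ct(*q),.054-.0165); d=B-A; print('wall yaw',np.arctan2(d[1],d[0]))
for t,s in [((267,148),(370,333)),((268,230),(415,285)),((198,193),(443,338))]: print('ball',tri(ct(*t),cs(*s)),onz('top',ct(*t),.075))
print('lever tip',tri(ct(737,152),cs(67,48)))
print('stop top corners',tri(ct(670,247),cs(145,62)),tri(ct(665,320),cs(190,30)))
for w,g in(('top',(683,285)),):print('stop top mid',onz(w,ct(*g),.1))
print('stopfoot',onz('top',ct(640,275),.038))
for y in(-1.57-.15,-1.57-.17):
    M=L-.1243*np.array([np.cos(y),np.sin(y),0]);M[2]=.055;print(M,(proj('top',M)-[172,160])*4.4)
print('jar top',onz('top',ct(370,400),.085),'bottle',onz('top',(376*.64,228*.64),.14),'beaker',onz('top',(486*.64,195*.64),.075))
E
```

```text
L [ 0.4995951  -0.00888595  0.042     ]
yaw line -1.7390800629674823
tri line ends (array([ 0.54175114, -0.01380396,  0.04721784]), np.float64(0.0029797779399359427)) (array([ 0.44855096, -0.0005229 ,  0.03724375]), np.float64(0.00178513994558819))
wall yaw -1.7354852235847065
wall yaw -1.7238876019448763
ball (array([0.5481614 , 0.12596495, 0.07622554]), np.float64(0.0023612812799155905)) [0.54894258 0.1251812  0.075     ]
ball (array([0.51173509, 0.12533578, 0.07567142]), np.float64(0.0012606255616536084)) [0.51211964 0.12491845 0.075     ]
ball (array([0.52877807, 0.15597872, 0.08002862]), np.float64(0.0006367570059263687)) [0.5288793  0.15641856 0.075     ]
lever tip (array([ 0.54553412, -0.07261091,  0.1304477 ]), np.float64(0.0007168457248864346))
stop top corners (array([ 0.50769031, -0.05256304,  0.10179976]), np.float64(0.006945420375990959)) (array([ 0.47641778, -0.05009159,  0.10186965]), np.float64(0.006708000456806053))
stop top mid [ 0.48895958 -0.05567381  0.1       ]
stopfoot [ 0.48869206 -0.04626995  0.038     ]
[0.51807238 0.11403305 0.055     ] [293.63042059 213.27214317]
[0.52052691 0.11363894 0.055     ] [294.45448256 207.94741555]
jar top [0.43743997 0.07927521 0.085     ] bottle [0.63339139 0.10374394 0.14      ] beaker [ 0.68254564 -0.03071983  0.075     ]
```

```bash
python3 -m inch '[{"claw":0,"travel":[0.5,1.0,0],"turn":-0.2},{"claw":0,"travel":[0.5,1.0,0],"turn":-0.2},{"claw":0,"travel":[0.5,1.0,0],"turn":-0.2},{"claw":0,"travel":[0.5,1.0,0],"turn":-0.2},{"claw":0,"travel":[0.5,1.0,0],"turn":-0.2}]' 40
python3 -m inch '[{"claw":0,"travel":[0.5,1.0,0],"turn":0},{"claw":0,"travel":[0.5,1.0,0],"turn":0},{"claw":0,"travel":[0.5,1.0,0],"turn":0},{"claw":0,"travel":[0.5,1.0,0],"turn":0},{"claw":0,"travel":[0.5,1.0,0],"turn":0}]'
python3 -c "
from h import *
s=get_state();print(s['position'],s['ee_rot'],(np.array([.489,-.057,.09])-s['position'])/.2, s['qpos'])"
```

```text
clock: 0.6
position: [0.3608, -0.3098, 0.25]
ee_rot: [-0.001, 0.997, -0.08, -0.0]
contact_force: [-0.1, -0.1, 0.6]
width: 0.0429
gripper_force: 0.0
clock: 1.1
position: [0.4611, -0.1091, 0.2501]
ee_rot: [-0.001, 0.997, -0.078, -0.0]
contact_force: [-0.0, -1.0, -0.0]
width: 0.0428
gripper_force: 0.0
[ 0.46106896 -0.10911818  0.25010185] [-8.66942189e-04  9.96979398e-01 -7.76616177e-02 -2.41376812e-05] [ 0.13965518  0.26059088 -0.80050926] [-3.80599815e-01  1.22881384e-01  1.70669889e+00  1.69682960e-03
  1.31257595e+00  1.34524260e+00]
```

```bash
python3 -m inch '[{"claw":0,"travel":[0.14,0.26,0],"turn":0},{"claw":0,"travel":[0.14,0.26,0],"turn":0},{"claw":0,"travel":[0.14,0.26,-0.25],"turn":0},{"claw":0,"travel":[0.14,0.26,-0.5],"turn":0},{"claw":0,"travel":[0.14,0.26,-0.5],"turn":0}]'
python3 -c "
from h import *
a=snap('top','t2')[150:270,220:380];b=snap('scene','s2')[100:220,160:320]
f=lambda i:cv2.resize(i[:,:,::-1],(480,360),interpolation=cv2.INTER_CUBIC)
cv2.imwrite('pics/c2.png',cv2.convertScaleAbs(np.hstack([f(a),f(b)])[:, :],alpha=1.4)[:,:960][:, 80:880])"
```

```text
clock: 1.6
position: [0.4825, -0.0595, 0.1446]
ee_rot: [-0.001, 0.997, -0.079, -0.008]
contact_force: [-0.9, -0.3, -0.6]
width: 0.0426
gripper_force: 0.0
```

View pics/c2.png

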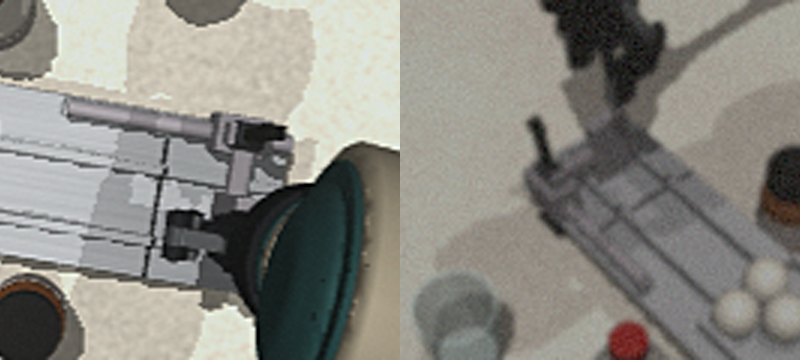

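The gripper is over the paddle, with the lever clear at top-crop (265,133) and the paddle below the fingers. I'll descend and let it settle.

```bash
python3 -m inch '[{"claw":0,"travel":[0,0,0],"turn":0},{"claw":0,"travel":[0,0,-0.1],"turn":0},{"claw":0,"travel":[0,0,-0.2],"turn":0},{"claw":0,"travel":[0,0,-0.3],"turn":0},{"claw":0,"travel":[0,0,-0.3],"turn":0}]'
python3 -m inch '[{"claw":-0.8,"travel":[0,0,0],"turn":0},{"claw":-0.8,"travel":[0,0,0],"turn":0},{"claw":-0.8,"travel":[0,0,0],"turn":0},{"claw":-0.8,"travel":[0,0,0],"turn":0}]' 40
```

```text
clock: 2.2
position: [0.4884, -0.0611, 0.0907]
ee_rot: [0.0, 0.997, -0.079, -0.0]
contact_force: [-1.2, -0.2, -0.5]
width: 0.0426
gripper_force: 0.0
clock: 2.6
position: [0.4899, -0.06, 0.0924]
ee_rot: [-0.001, 0.997, -0.08, 0.002]
contact_force: [0.3, 4.8, 7.0]
width: 0.0128
gripper_force: 39.6
```

```bash
python3 -m inch '[{"claw":-0.8,"travel":[0.01,0.06,0.007],"turn":0},{"claw":-0.8,"travel":[0.02,0.13,0.014],"turn":0},{"claw":-0.8,"travel":[0.032,0.19,0.02],"turn":0},{"claw":-0.8,"travel":[0.032,0.19,0.02],"turn":0},{"claw":-0.8,"travel":[0.032,0.19,0.02],"turn":0}]'
python3 -m inch '[{"claw":-0.3,"travel":[0,0,0],"turn":0},{"claw":-0.3,"travel":[0,0,0],"turn":0},{"claw":-0.3,"travel":[0,0,0.2],"turn":0},{"claw":-0.3,"travel":[0,0,0.45],"turn":0},{"claw":-0.3,"travel":[0,0,0.6],"turn":0}]'
python3 -m inch '[{"claw":-0.3,"travel":[0,-0.25,0.1],"turn":0},{"claw":-0.3,"travel":[0,-0.5,0.1],"turn":0},{"claw":-0.3,"travel":[0,-0.7,0.1],"turn":0},{"claw":-0.3,"travel":[0,-0.7,0.1],"turn":0}]'
python3 -c "
from h import *
a=snap('top','t3')[160:260,200:350];b=snap('scene','s3')[120:220,190:340]
f=lambda i:cv2.resize(i[:,:,::-1],(780,520),interpolation=cv2.INTER_CUBIC)
cv2.imwrite('pics/c3.png',cv2.convertScaleAbs(f(a),alpha=1.4));cv2.imwrite('pics/d3.png',cv2.convertScaleAbs(f(b),alpha=1.4))"
```

```text
clock: 3.1
position: [0.4964, -0.0231, 0.0963]
ee_rot: [0.001, 0.997, -0.079, 0.002]
contact_force: [0.3, -0.3, 6.3]
width: 0.0129
gripper_force: 41.9
clock: 3.6
position: [0.4958, -0.0233, 0.2175]
ee_rot: [0.001, 0.997, -0.079, 0.002]
contact_force: [-0.1, -0.3, 0.0]
width: 0.0306
gripper_force: 0.0
clock: 4.0
position: [0.4949, -0.1682, 0.2345]
ee_rot: [0.002, 0.997, -0.082, 0.001]
contact_force: [0.0, 0.7, 0.1]
width: 0.03
gripper_force: 0.0
```

View pics/c3.png

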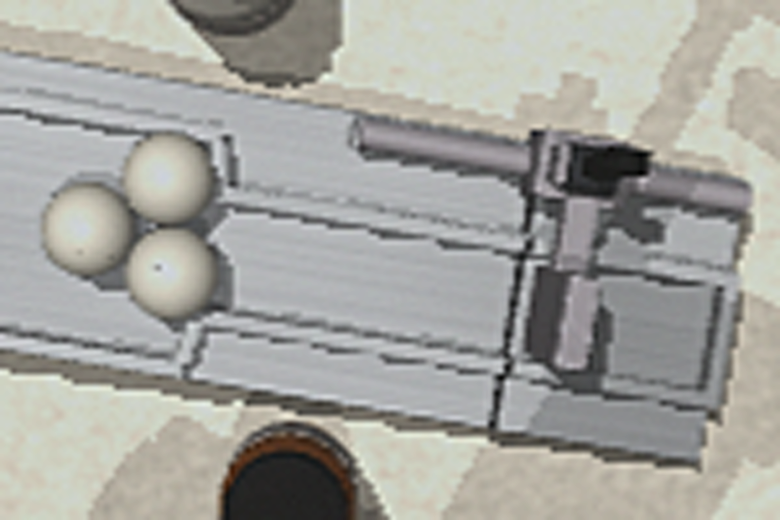

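The stop is a little short: the line is at crop (518,300) and the paddle foot at about (534,300). I'll read the pixel profile for the exact gap.

Run:
```python
from h import *
g=cv2.cvtColor(cv2.imread('pics/t3.png'),cv2.COLOR_BGR2GRAY)
for r in (214,217,220,223,226): print(r,g[r,292:316])
# line and foot at lane floor, predicted distance per px
A=onz('top',(299,217),.042);B=onz('top',(300,217),.042);print(A,A-B)
a=cv2.imread('pics/t3.png')[195:240,275:325];cv2.imwrite('pics/e3.png',cv2.convertScaleAbs(cv2.resize(a,(800,600)[:2] if 0 else (650,585),interpolation=cv2.INTER_NEAREST),alpha=1.5))
```

```text
214 [121 120 121 120 123 127 111  31 108 128  94  43  49  49  50  48  49  78
 121 111 113 114 114 108]
217 [119 120 119 121 122 113  45  61 134 116  50  47  50  49  49  45  72 127
 109 109 107 109 103  86]
220 [122 122 122 121 125 107  27 102 125  92  42  48  50  49  47  48  78 116
 106 106 107 103  77  44]
223 [120 119 118 122 111  41  59 131 112  38  46  49  50  48  43  71 123 107
 108 108 110  95  43  50]
226 [127 126 126 130 109  29 107 127  93  39  46  48  48  46  50  77 108 105
 105 106 100  75  45  48]
[ 0.49956702 -0.00891364  0.042     ] [7.27696063e-06 2.04487671e-03 0.00000000e+00]
```

View pics/e3.png

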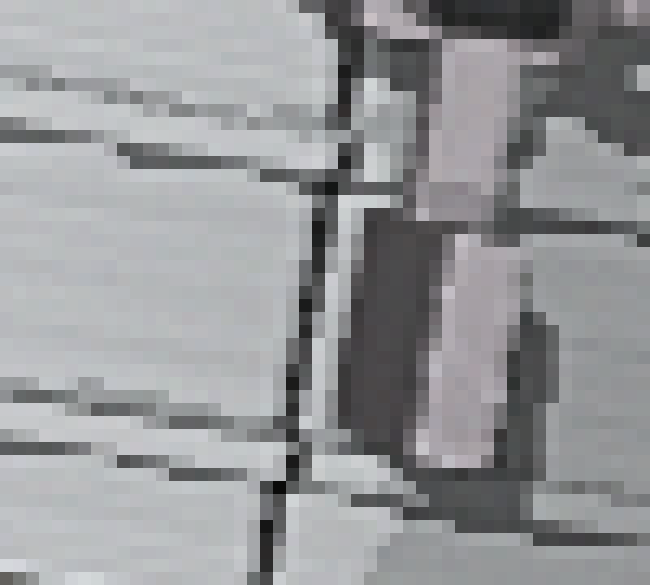

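The gap is about 3 px, or 6 mm. I'll re-grip and pull 6 mm further uphill.

```bash
python3 -m inch '[{"claw":-0.3,"travel":[0,0.25,0],"turn":0},{"claw":-0.3,"travel":[0,0.5,0],"turn":0},{"claw":-0.3,"travel":[0,0.7,-0.1],"turn":0},{"claw":-0.3,"travel":[0,0.7,-0.1],"turn":0},{"claw":-0.3,"travel":[0,0.7,-0.1],"turn":0}]'
python3 -m inch '[{"claw":-0.3,"travel":[0,0,-0.2],"turn":0},{"claw":-0.3,"travel":[0,0,-0.4],"turn":0},{"claw":-0.3,"travel":[0,0,-0.6],"turn":0},{"claw":-0.3,"travel":[0,0,-0.6],"turn":0},{"claw":-0.8,"travel":[0,0,-0.6],"turn":0}]'
python3 -m inch '[{"claw":-0.8,"travel":[0,0,0],"turn":0},{"claw":-0.8,"travel":[0,0,0],"turn":0}]' 40
python3 -m inch '[{"claw":-0.8,"travel":[0.005,0.03,0.003],"turn":0},{"claw":-0.8,"travel":[0.005,0.03,0.003],"turn":0},{"claw":-0.8,"travel":[0.005,0.03,0.003],"turn":0}]'
python3 -m inch '[{"claw":-0.3,"travel":[0,0,0],"turn":0},{"claw":-0.3,"travel":[0,0,0],"turn":0},{"claw":-1,"travel":[0,0,0.2],"turn":0},{"claw":-1,"travel":[0,0,0.45],"turn":0},{"claw":-1,"travel":[0,0,0.6],"turn":0}]'
python3 -m inch '[{"claw":-1,"travel":[0,-0.25,0.1],"turn":0},{"claw":-1,"travel":[0,-0.5,0.1],"turn":0},{"claw":-1,"travel":[0,-0.7,0.1],"turn":0},{"claw":-1,"travel":[0,-0.7,0.1],"turn":0}]'
python3 -c "
from h import *
a=snap('top','t4');g=a.mean(2).astype(int)
for r in (214,217,220,223,226): print(r,g[r,292:316])
b=snap('scene','s4');print(onz('top',(300+12,190),.13))
m=(a.max(2)<45)[175:205,290:345];ys,xs=np.nonzero(m);print(xs.min()+290,xs.max()+290,ys.min()+175,ys.max()+175)
for y in range(180,202):print(y,a.max(2)[y,296:335])"
```

```text
clock: 4.6
position: [0.4938, -0.0208, 0.2139]
ee_rot: [0.0, 0.997, -0.077, -0.001]
contact_force: [-0.5, -0.3, 1.0]
width: 0.0302
gripper_force: 0.0
clock: 5.1
position: [0.4951, -0.0234, 0.0948]
ee_rot: [0.0, 0.997, -0.079, -0.0]
contact_force: [-0.0, -0.4, 1.7]
width: 0.0166
gripper_force: 0.0
clock: 5.3
position: [0.4954, -0.0231, 0.0952]
ee_rot: [0.0, 0.997, -0.08, 0.001]
contact_force: [0.1, -3.1, -8.8]
width: 0.0129
gripper_force: 39.3
clock: 5.6
position: [0.4964, -0.0172, 0.0959]
ee_rot: [0.0, 0.997, -0.079, 0.001]
contact_force: [-0.1, -5.0, -4.5]
width: 0.0131
gripper_force: 40.4
clock: 6.1
position: [0.4973, -0.0167, 0.219]
ee_rot: [0.0, 0.997, -0.079, 0.003]
contact_force: [-0.1, 0.6, -0.1]
width: 0.0002
gripper_force: 0.0
clock: 6.5
position: [0.4965, -0.1617, 0.236]
ee_rot: [0.002, 0.997, -0.081, 0.001]
contact_force: [0.0, 0.2, -0.7]
width: -0.0002
gripper_force: 0.0
214 [122 120 120 121 123 128 114  19  50  49  50  51  48  50  84 117 111 108
 110 108  99 101 100 102]
217 [120 120 120 122 124 115  49  37  52  50  48  49  42  67 129 108 108 109
 113 113  85 102 100 100
[... 3272 characters left out ...]
58  62  67  71  74  83 101 101
 104 108 109]
198 [129 132 123  70  70  47  24  56  45  59 106 117 119 120 122 121 103  66
  69  68  63  56  56  55  56  55  55  54  51  44  42  37  46  52  71  76
  81  87  93]
199 [127 128 133 127  65  29  31  59  53  59 104 111 113 114 116 102  63  56
  58  61  66  54  57  58  55  53  54  51  52  50  56  73  70  69  66  52
  46  47  56]
200 [127 126 126 131 121  11  30  59  50  67 118 110 113 112 114 106  79  76
  71  54  56  57  57  57  55  75 121 116 114 114 118 135 134 134 118  65
  69  69  69]
201 [128 130 131 136 124  25  35  55  50  78 117 111 114 113 113 104  71  74
  72  55  56  56  56  56  52  72 115 113 108 107 112 129 127 127 129 130
 134 118  65]
```

The paddle face is now on the line. Next is the lever: I'll come in on the lane side of it with the fingers closed.

```bash
python3 -m inch '[{"claw":-1,"travel":[0.04,0.25,0],"turn":0},{"claw":-1,"travel":[0.09,0.5,0],"turn":0},{"claw":-1,"travel":[0.13,0.66,0],"turn":0},{"claw":-1,"travel":[0.13,0.66,0],"turn":0},{"claw":-1,"travel":[0.13,0.66,0],"turn":0}]'
python3 -m inch '[{"claw":-1,"travel":[0,0,-0.2],"turn":0},{"claw":-1,"travel":[0,0,-0.4],"turn":0},{"claw":-1,"travel":[0,0,-0.52],"turn":0},{"claw":-1,"travel":[0,0,-0.52],"turn":0}]'
```

```text
clock: 7.1
position: [0.5213, -0.0228, 0.2351]
ee_rot: [0.0, 0.997, -0.077, -0.0]
contact_force: [0.4, -0.8, 0.2]
width: -0.0003
gripper_force: 0.0
clock: 7.5
position: [0.5185, -0.0248, 0.1278]
ee_rot: [-0.0, 0.997, -0.08, -0.004]
contact_force: [-0.4, -1.0, -0.1]
width: 0.0
gripper_force: 0.0
```

```bash
python3 -m inch '[{"claw":-1,"travel":[0.1,-0.025,0],"turn":0},{"claw":-1,"travel":[0.2,-0.045,0],"turn":0},{"claw":-1,"travel":[0.26,-0.06,0],"turn":0},{"claw":-1,"travel":[0.3,-0.07,-0.05],"turn":0},{"claw":-1,"travel":[0.33,-0.07,-0.1],"turn":0}]'
python3 -m inch '[{"claw":-1,"travel":[0,0,0],"turn":0},{"claw":-1,"travel":[0,0,-0.02],"turn":0},{"claw":-1,"travel":[0,0,-0.02],"turn":0}]'
```

```text
clock: 8.0
position: [0.5888, -0.0391, 0.1113]
ee_rot: [0.0, 0.997, -0.079, 0.001]
contact_force: [-1.8, -0.3, 1.2]
width: -0.0
gripper_force: 0.7
clock: 8.3
position: [0.5873, -0.0386, 0.1066]
ee_rot: [0.0, 0.997, -0.079, -0.0]
contact_force: [0.2, -0.1, 0.0]
width: -0.0002
gripper_force: 0.0
```

```bash
python3 -m inch '[{"claw":-1,"travel":[0,0,-0.015],"turn":0},{"claw":-1,"travel":[0,0,-0.015],"turn":0}]'
python3 -m inch '[{"claw":-1,"travel":[0,0,-0.015],"turn":0},{"claw":-1,"travel":[0,0,-0.015],"turn":0}]'
```

```text
clock: 8.5
position: [0.5876, -0.0386, 0.1056]
ee_rot: [0.0, 0.997, -0.079, 0.0]
contact_force: [-2.6, 1.0, 8.2]
width: -0.0003
gripper_force: 4.0
clock: 8.7
position: [0.5877, -0.0386, 0.1049]
ee_rot: [0.0, 0.997, -0.079, 0.001]
contact_force: [-5.2, 1.6, 19.9]
width: -0.0
gripper_force: 10.1
```

The lever pressed home onto its end stop, with 20 N at the flat height. Now I'll lift, move above the mouth and check the lever on the way.

```bash
python3 -m inch '[{"claw":-1,"travel":[0,0,0.2],"turn":0},{"claw":-1,"travel":[0,0,0.4],"turn":0},{"claw":-1,"travel":[0,0,0.57],"turn":0},{"claw":-1,"travel":[0,0,0.57],"turn":0}]'
python3 -m inch '[{"claw":-1,"travel":[-0.08,0.2,0],"turn":0},{"claw":-1,"travel":[-0.15,0.4,0],"turn":0},{"claw":-1,"travel":[-0.21,0.6,0],"turn":0},{"claw":-1,"travel":[-0.21,0.6,0],"turn":0},{"claw":-1,"travel":[-0.21,0.6,0],"turn":0}]'
python3 -c "
from h import *
a=snap('top','t5')[140:260,190:350];b=snap('scene','s5')[110:260,190:340]
f=lambda i,w:cv2.resize(i[:,:,::-1],(w,400),interpolation=cv2.INTER_CUBIC)
cv2.imwrite('pics/c5.png',cv2.convertScaleAbs(np.hstack([f(a,400),f(b,400)]),alpha=1.4))
g=a.mean(2).astype(int)
for r in (217,223): print(r,g[r-140,102:126])"
```

```text
clock: 9.1
position: [0.5904, -0.0392, 0.2206]
ee_rot: [0.001, 0.997, -0.079, 0.006]
contact_force: [0.5, 0.4, -0.4]
width: -0.0003
gripper_force: 0.0
clock: 9.6
position: [0.5449, 0.0819, 0.2144]
ee_rot: [0.0, 0.997, -0.078, -0.0]
contact_force: [0.7, -0.7, -1.0]
width: 0.0003
gripper_force: 0.0
217 [105 106 106 106 107 101  72  73  59  31  37  46  49  59  68  80  88  96
 104 108 109 110 108 109]
223 [101 101 101 102 104  96  66  66  45  35  44  45  50  68  72  82  88  93
  99 105 102 102 103 103]
```

View pics/c5.png

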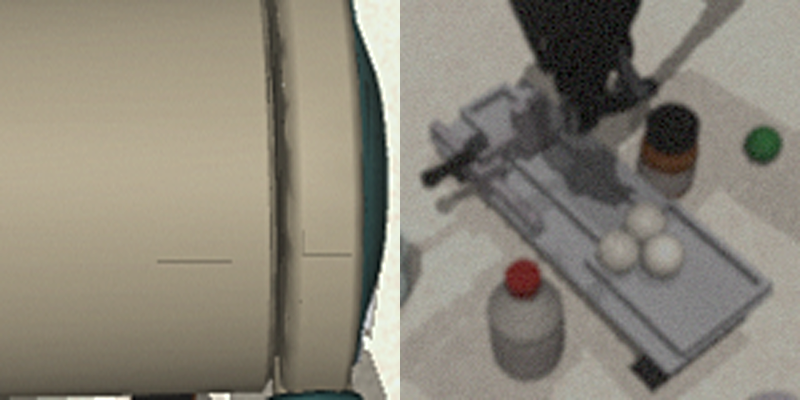

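The scene view shows the lever lying flat, its tip at (432,178) pointing to +y, and the balls still jammed at (618,250), (645,222) and (662,255). Now I'll go down behind the +y shoulder and push that ball uphill.

```bash
python3 -m inch '[{"claw":-1,"travel":[0,0,-0.2],"turn":0},{"claw":-1,"travel":[0,0,-0.4],"turn":0},{"claw":-1,"travel":[0,0,-0.62],"turn":0},{"claw":-1,"travel":[0,0,-0.62],"turn":0}]'
python3 -m inch '[{"claw":-1,"travel":[0.006,0.04,0],"turn":0},{"claw":-1,"travel":[0.012,0.08,0.005],"turn":0},{"claw":-1,"travel":[0.018,0.11,0.01],"turn":0},{"claw":-1,"travel":[0.023,0.135,0.015],"turn":0},{"claw":-1,"travel":[0.023,0.135,0.015],"turn":0}]'
python3 -c "
from h import *
b=snap('scene','s6')
p=get_state()['position']
for n in ['s5','s6']:
  b=cv2.imread(f'pics/{n}.png');m=(b.min(2)>110).astype(np.uint8)*0
  c=cv2.HoughCircles(cv2.medianBlur(cv2.cvtColor(b,cv2.COLOR_BGR2GRAY),3)[150:240,230:340],cv2.HOUGH_GRADIENT,1,8,param1=80,param2=11,minRadius=6,maxRadius=11)
  for x in (c[0] if c is not None else [])[:7]:
    P=onz('scene',(x[0]+230,x[1]+150),.074);d=P[:2]-[.5199,.1138];print(n,np.round(x,1),'tray',round(d@[-.163,-.987],4),round(d@[.987,-.163],4))"
```

```text
clock: 10.1
position: [0.5414, 0.0797, 0.0856]
ee_rot: [0.001, 0.997, -0.08, -0.006]
contact_force: [-0.6, 0.2, 0.3]
width: 0.0001
gripper_force: 0.0
clock: 10.6
position: [0.5513, 0.1093, 0.0954]
ee_rot: [-0.0, 0.997, -0.079, 0.001]
contact_force: [0.9, -0.4, 0.2]
width: -0.0001
gripper_force: 0.0
s5 [95.5 14.5  6.9] tray -0.0159 -0.1432
s5 [41.5 57.5 10.4] tray -0.0233 0.031
s5 [57.5 55.5  9.1] tray -0.0416 0.001
s5 [ 5.5 64.5  8. ] tray 0.0124 0.1015
s5 [51.5 42.5  6.9] tray -0.0084 -0.0115
s6 [19.5 53.5 10.4] tray 0.0146 0.0611
s6 [95.5 14.5  6.6] tray -0.0159 -0.1432
s6 [61.5 49.5 10.4] tray -0.0359 -0.0161
s6 [ 6.5 64.5  8. ] tray 0.011 0.0998
s6 [45.5 56.5  6.9] tray -0.0269 0.0227
```

```bash
cat > balls.py <<'E'
from h import *
import sys
def find(n,tag):
    im=snap(n,tag).astype(float); g=cv2.GaussianBlur(im.mean(2),(0,0),1.2).astype(np.float32); s=im.max(2)-im.min(2)
    print(n,'clock',round(get_state()['clock'],2))
    k=cv2.getStructuringElement(cv2.MORPH_ELLIPSE,(17,17)); kk=(k/k.sum()).astype(np.float32)
    ring=cv2.getStructuringElement(cv2.MORPH_ELLIPSE,(25,25)); ring[4:21,4:21]-=k; ring=(ring/ring.sum()).astype(np.float32)
    r=cv2.filter2D(g,-1,kk)-cv2.filter2D(g,-1,ring)
    mx=(r==cv2.dilate(r,np.ones((9,9))))&(r>8)
    for y,x in np.argwhere(mx):
        z=.075
        for _ in range(3):
            P=onz(n,(x,y),z); d=P[:2]-[.5199,.1138]; tx,ty=d@[-.163,-.987],d@[.987,-.163]; z=.073-.105*tx
        if -.12<tx<.21 and abs(ty)<.045: print((x,y),'contrast',round(float(r[y,x])),'tray',round(tx,4),round(ty,4))
for n in sys.argv[2:]: find(n,sys.argv[1]+n[0])
E
python3 -m inch '[{"claw":-1,"travel":[0,0,0],"turn":0},{"claw":-1,"travel":[0,0,0],"turn":0},{"claw":-1,"travel":[0,0,0],"turn":0}]'|head -2
python3 balls.py u1 scene
cp pics/s5.png /tmp/; python3 -c "
import cv2
b=cv2.imread('pics/u1s.png')[110:260,190:340];cv2.imwrite('pics/c7.png',cv2.convertScaleAbs(cv2.resize(b,(600,600),interpolation=cv2.INTER_CUBIC),alpha=1.5))"
```

```text
clock: 10.95
position: [0.5502, 0.1081, 0.0939]
scene clock 11.0
(np.int64(227), np.int64(156)) contrast 17 tray 0.1619 0.0107
(np.int64(240), np.int64(175)) contrast 20 tray 0.0934 0.0249
(np.int64(286), np.int64(181)) contrast 12 tray 0.0091 -0.0412
(np.int64(293), np.int64(202)) contrast 11 tray -0.0441 -0.0125
(np.int64(273), np.int64(208)) contrast 17 tray -0.0271 0.0302
(np.int64(297), np.int64(231)) contrast 9 tray -0.1028 0.0319
```

View pics/c7.png

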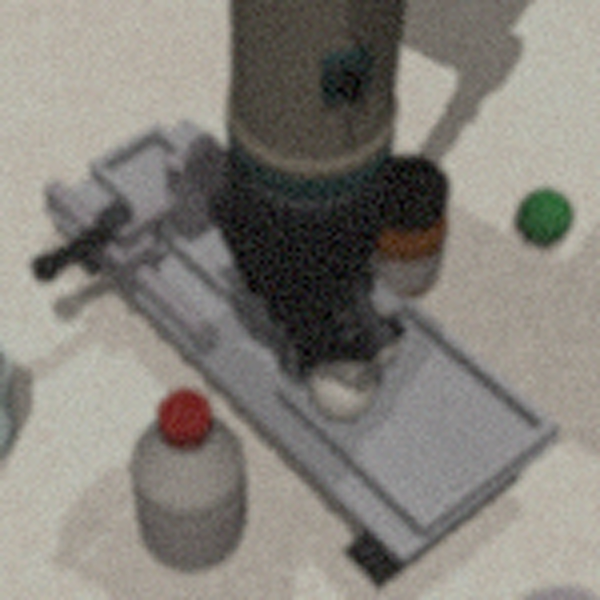

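The +y ball is held back at crop (345,390) and the other two have left the bay. I'll lift, move back and look.

```bash
python3 -m inch '[{"claw":-1,"travel":[-0.01,-0.06,0.05],"turn":0},{"claw":-1,"travel":[-0.01,-0.06,0.3],"turn":0},{"claw":-1,"travel":[-0.01,-0.06,0.5],"turn":0},{"claw":-1,"travel":[-0.01,-0.06,0.65],"turn":0}]'|head -2
python3 -m inch '[{"claw":-1,"travel":[-0.06,-0.25,0],"turn":0},{"claw":-1,"travel":[-0.12,-0.5,0],"turn":0},{"claw":-1,"travel":[-0.2,-0.75,0],"turn":0},{"claw":-1,"travel":[-0.25,-1,0],"turn":0},{"claw":-1,"travel":[-0.25,-1,0],"turn":0}]'
python3 -m inch '[{"claw":-1,"travel":[0,-0.25,0],"turn":0},{"claw":-1,"travel":[0,-0.25,0],"turn":0},{"claw":-1,"travel":[0,-0.25,0],"turn":0}]'|head -2
python3 balls.py u2 top scene
```

```text
clock: 11.4
position: [0.549, 0.0953, 0.2274]
clock: 11.9
position: [0.4968, -0.1093, 0.2248]
ee_rot: [0.002, 0.997, -0.082, 0.0]
contact_force: [0.8, 0.7, 0.0]
width: -0.0001
gripper_force: 0.0
clock: 12.2
position: [0.498, -0.1547, 0.2242]
top clock 12.25
(np.int64(196), np.int64(190)) contrast 13 tray -0.087 0.0219
(np.int64(261), np.int64(192)) contrast 9 tray 0.0396 0.0382
(np.int64(230), np.int64(195)) contrast 18 tray -0.0199 0.0227
(np.int64(291), np.int64(201)) contrast 17 tray 0.1016 0.0299
(np.int64(303), np.int64(202)) contrast 9 tray 0.1258 0.0317
(np.int64(311), np.int64(205)) contrast 10 tray 0.1427 0.0282
(np.int64(327), np.int64(206)) contrast 17 tray 0.1751 0.0313
(np.int64(246), np.int64(210)) contrast 14 tray 0.0159 -0.0018
(np.int64(256), np.int64(211)) contrast 9 tray 0.0358 -0.0007
(np.int64(192), np.int64(212)) contrast 12 tray -0.0879 -0.022
(np.int64(272), np.int64(213)) contrast 19 tray 0.0678 0.0003
(np.int64(232), np.int64(215)) contrast 8 tray -0.0098 -0.0158
(np.int64(292), np.int64(216)) contrast 40 tray 0.1083 0.0005
(np.int64(312), np.int64(221)) con
[... 217 characters left out ...]
np.int64(265), np.int64(229)) contrast 11 tray 0.0591 -0.0333
(np.int64(286), np.int64(233)) contrast 14 tray 0.1018 -0.0349
(np.int64(294), np.int64(234)) contrast 14 tray 0.118 -0.0344
scene clock 12.3
(np.int64(227), np.int64(156)) contrast 10 tray 0.1619 0.0107
(np.int64(245), np.int64(165)) contrast 16 tray 0.1097 -0.0031
(np.int64(251), np.int64(174)) contrast 11 tray 0.0786 0.0041
(np.int64(282), np.int64(180)) contrast 8 tray 0.0173 -0.0365
(np.int64(235), np.int64(181)) contrast 9 tray 0.0871 0.0445
(np.int64(265), np.int64(188)) contrast 10 tray 0.0257 0.0071
(np.int64(273), np.int64(199)) contrast 14 tray -0.0091 0.0142
(np.int64(297), np.int64(231)) contrast 8 tray -0.1028 0.0319
```

```bash
python3 -m inch '[{"claw":-1,"travel":[0,0,0],"turn":0},{"claw":-1,"travel":[0,0,0],"turn":0},{"claw":-1,"travel":[0,0,0],"turn":0},{"claw":-1,"travel":[0,0,0],"turn":0},{"claw":-1,"travel":[0,0,0],"turn":0}]'|head -2
python3 -c "
from h import *
a=snap('top','t8');b=snap('scene','s8');print(get_state()['clock'])
f=lambda i,h:cv2.resize(i[:,:,::-1],(800,h),interpolation=cv2.INTER_CUBIC)
cv2.imwrite('pics/c8.png',cv2.convertScaleAbs(np.vstack([f(a[175:240,180:340],325),f(b[145:200,210:370],275)]),alpha=1.4))"
```

```text
clock: 12.8
position: [0.4984, -0.1534, 0.2239]
12.9
```

View pics/c8.png

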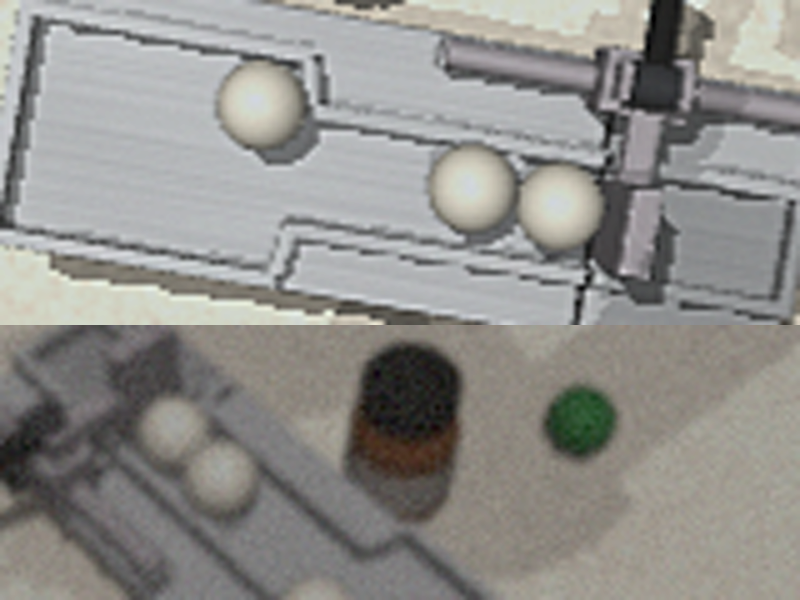

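Two balls rest against the stop at top-crop (560,205) and (472,188). The third sits on the +y shoulder at (262,104), so I'll nudge it sideways toward -y from over the wall.

```bash
python3 -m inch '[{"claw":-1,"travel":[0.06,0.22,0],"turn":0},{"claw":-1,"travel":[0.12,0.45,0],"turn":0},{"claw":-1,"travel":[0.19,0.69,0],"turn":0},{"claw":-1,"travel":[0.19,0.69,0],"turn":0}]'|head -2
python3 -m inch '[{"claw":-1,"travel":[0.06,0.22,0],"turn":0},{"claw":-1,"travel":[0.12,0.45,0],"turn":0},{"claw":-1,"travel":[0.19,0.69,0],"turn":0},{"claw":-1,"travel":[0.19,0.69,0],"turn":0},{"claw":-1,"travel":[0.19,0.69,0],"turn":0}]'|head -2
python3 -m inch '[{"claw":-1,"travel":[0,0,0],"turn":0},{"claw":-1,"travel":[0,0,0],"turn":0}]'|head -2
python3 balls.py u3 scene
```

```text
clock: 13.3
position: [0.5374, -0.0103, 0.224]
clock: 13.8
position: [0.5742, 0.1227, 0.2235]
clock: 14.0
position: [0.574, 0.1208, 0.2239]
scene clock 14.05
(np.int64(234), np.int64(137)) contrast 26 tray 0.2022 -0.0422
(np.int64(226), np.int64(156)) contrast 15 tray 0.1636 0.0125
(np.int64(246), np.int64(162)) contrast 20 tray 0.1155 -0.0109
(np.int64(283), np.int64(180)) contrast 15 tray 0.0158 -0.0382
(np.int64(238), np.int64(182)) contrast 12 tray 0.0802 0.0413
(np.int64(271), np.int64(203)) contrast 20 tray -0.0143 0.0246
(np.int64(297), np.int64(231)) contrast 9 tray -0.1028 0.0319
```

```bash
python3 -m inch '[{"claw":-1,"travel":[0.01,0,-0.2],"turn":0},{"claw":-1,"travel":[0.01,0,-0.4],"turn":0},{"claw":-1,"travel":[0.01,0,-0.55],"turn":0},{"claw":-1,"travel":[0.01,0,-0.64],"turn":0},{"claw":-1,"travel":[0.01,0,-0.64],"turn":0}]'|head -4
python3 -m inch '[{"claw":-1,"travel":[-0.03,0.005,0],"turn":0},{"claw":-1,"travel":[-0.06,0.01,0],"turn":0},{"claw":-1,"travel":[-0.09,0.015,0],"turn":0},{"claw":-1,"travel":[-0.09,0.015,0],"turn":0},{"claw":-1,"travel":[-0.09,0.015,0],"turn":0}]'|head -4
python3 balls.py u4 scene
```

```text
clock: 14.55
position: [0.5741, 0.1209, 0.0933]
ee_rot: [0.001, 0.997, -0.08, -0.003]
contact_force: [-0.4, -0.4, -0.5]
clock: 15.05
position: [0.5585, 0.1254, 0.0968]
ee_rot: [-0.0, 0.997, -0.079, 0.001]
contact_force: [-0.3, -0.5, -0.0]
scene clock 15.1
(np.int64(227), np.int64(156)) contrast 16 tray 0.1619 0.0107
(np.int64(242), np.int64(166)) contrast 20 tray 0.112 0.0041
(np.int64(244), np.int64(185)) contrast 13 tray 0.0641 0.0366
(np.int64(295), np.int64(188)) contrast 12 tray -0.0191 -0.0423
(np.int64(298), np.int64(208)) contrast 13 tray -0.0627 -0.0094
(np.int64(289), np.int64(223)) contrast 8 tray -0.0777 0.0308
(np.int64(297), np.int64(231)) contrast 9 tray -0.1028 0.0319
```

```bash
python3 -m inch '[{"claw":-1,"travel":[0.05,0,0.1],"turn":0},{"claw":-1,"travel":[0.05,0,0.3],"turn":0},{"claw":-1,"travel":[0.05,0,0.5],"turn":0},{"claw":-1,"travel":[0.05,0,0.65],"turn":0}]'|head -2
python3 -m inch '[{"claw":-1,"travel":[-0.06,-0.24,0],"turn":0},{"claw":-1,"travel":[-0.12,-0.48,0],"turn":0},{"claw":-1,"travel":[-0.2,-0.7,0],"turn":0},{"claw":-1,"travel":[-0.25,-0.95,0],"turn":0},{"claw":-1,"travel":[-0.25,-1,0],"turn":0}]'|head -2
python3 -m inch '[{"claw":-1,"travel":[-0.1,-0.22,0],"turn":0},{"claw":-1,"travel":[-0.1,-0.4,0],"turn":0},{"claw":-1,"travel":[-0.1,-0.4,0],"turn":0},{"claw":-1,"travel":[-0.1,-0.4,0],"turn":0}]'|head -2
python3 - <<'E'
from h import *
def run(t):
    a=snap('top',t);g=cv2.medianBlur(cv2.cvtColor(a,cv2.COLOR_RGB2GRAY),3)[175:250,180:330]
    c=cv2.HoughCircles(cv2.resize(g,None,fx=4,fy=4,interpolation=cv2.INTER_CUBIC),cv2.HOUGH_GRADIENT,1,25,param1=120,param2=18,minRadius=30,maxRadius=42)
    for x in c[0][:5]:
        uv=(x[0]/4+179.6,x[1]/4+174.6);z=.074
        for _ in range(3):
            P=onz('top',uv,z); d=P[:2]-[.5199,.1138]; tx,ty=d@[-.163,-.987],d@[.987,-.163]; z=.073-.105*tx
        print(t,np.round(uv,1),x[2],'tray',np.round([tx,ty],4), 'mean',a[int(uv[1]),int(uv[0])])
run('v0');run('v1')
a=cv2.imread('pics/v1.png').max(2)
for r in(190,215,222):print(r,a[r,292:318])
E
```

```text
clock: 15.5
position: [0.5693, 0.1254, 0.2286]
clock: 16.0
position: [0.5173, -0.079, 0.2263]
clock: 16.4
position: [0.4987, -0.1548, 0.2259]Traceback (most recent call last):
  File "<stdin>", line 10, in <module>
  File "<stdin>", line 5, in run
TypeError: 'NoneType' object is not subscriptable
```

```bash
cat > w.py <<'E'
from h import *
import sys
def run(t,old=None):
    if old: a=cv2.imread(f'pics/{old}.png')[:,:,::-1]
    else: a=snap('top',t)
    a=a.astype(int)
    m=((a[:,:,0]-a[:,:,2]>8)&(a.max(2)>110)).astype(np.uint8)
    poly=[]
    for x,y in [(-.105,.04),(.0,.04),(0,.02),(.135,.02),(.135,-.02),(0,-.02),(0,-.04),(-.105,-.04)]:
        w=np.array([.5199,.1138])+x*np.array([-.163,-.987])+y*np.array([.987,-.163]);poly.append(proj('top',[w[0],w[1],.073-.105*x]))
    k=np.zeros_like(m);cv2.fillPoly(k,[np.int32(poly)],1);m=cv2.morphologyEx(m&k,cv2.MORPH_OPEN,np.ones((3,3),np.uint8))
    n,l,st,c=cv2.connectedComponentsWithStats(m)
    for i in range(1,n):
        z=.07
        for _ in range(3):
            P=onz('top',c[i],z); d=P[:2]-[.5199,.1138]; tx,ty=d@[-.163,-.987],d@[.987,-.163]; z=.073-.105*tx
        print(t,'area',st[i,4],'box',st[i,:4],'tray',np.round([tx,ty],4))
run('old','t8');run('now')
a=cv2.imread('pics/now.png').max(2);print(a[205:226:2,236:312:2])
E
python3 w.py
```

```text
old area 143 box [224 188  15  15] tray [-0.0177  0.0229]
old area 143 box [267 205  14  15] tray [0.0706 0.0029]
old area 146 box [284 209  15  15] tray [0.1067 0.0012]
now area 143 box [267 205  14  15] tray [0.0704 0.0031]
now area 140 box [249 206  14  15] tray [ 0.0357 -0.0054]
now area 146 box [284 209  15  15] tray [0.1066 0.001 ]
[[136 135 135 136 135 136 132 128 100  89  88  84  95 111 140 111 109 108
  123 125 116  91  56 105 122 139 137 137 135 135 135 109 108  86  54 115
  115 104]
 [133 135 138 134 134 132 130  87 120 131 131 123 101  79 115 102 113 138
  145 145 139 127  95 118 124  45  44  54  74  80 121 140 123  51  79 114
  116 101]
 [133 134 130 131 131 135 104 124 142 150 149 142 129  99  85  93 133 149
  154 154 149 139 118  75 111  92 118 128 130 118  99  43  20  49  87  95
   94  77]
 [133 134 134 136 133 136  99 140 149 154 155 148 139 119  70 111 140 151
  152 155 153 144 126  82  65 126 142 148 148 141 127  89  39  52  66  86
  100  56]
 [129 131 135 136 136 130 109 146 154 152 152 153 142 121  80 110 141 152
  152 155 152 143 125  83 112 137 150 154 152 149 
[... 289 characters left out ...]
  67 114 141 151 152 153 152 143 120  75  50  46 132
  113 113]
 [ 98  77  72  72  89 110 134 103 129 135 136 127 114  82  79  73 103 100
  115 120 110  91  68  72  98 131 145 149 149 145 133 109  50  50  49 122
  114 114]
 [139 134 135 135 137 136 131 101  87 105 109 102  77  63  78  94 139 127
   62  65  65  75  72  84 117 108 128 137 136 129 117  79  51  51  58 118
  111 108]
 [139 102  68  67  84 116 135 136 138 145  61  75  78 118  65  72  86 108
  107  74  72  91 139 134 134  99  93 111 111 103  75  30  50  50  72 111
  113  82]
 [141  80 141 134 134 138 137 138  61  65  85 116 139 138 136 137 136 139
  141 109  72  69  84 107 106 110  72  65  60  74  69  38  50  49  74 109
  110 107]]
```

All three balls are in single file at tray x ≈ 0.036, 0.070 and 0.107. I'll let them settle, confirm the stop, lever and bystanders haven't moved, then hand in.

```bash
python3 -m inch '[{"claw":-1,"travel":[0,0,0],"turn":0},{"claw":-1,"travel":[0,0,0],"turn":0},{"claw":-1,"travel":[0,0,0],"turn":0},{"claw":-1,"travel":[0,0,0],"turn":0},{"claw":-1,"travel":[0,0,0],"turn":0}]'|head -1
python3 w.py | grep now
python3 - <<'E'
from h import *
a=cv2.imread('pics/now.png');o=cv2.imread('pics/t4.png')
for r in(214,220,226):print(a[r,296:312].mean(1).astype(int),o[r,296:312].mean(1).astype(int))
d=cv2.absdiff(a,o).max(2)>40
for n,(x,y) in dict(bottle=(241,146),beaker=(311,128),jar=(255,256),pot=(152,187)).items(): print(n,d[y-22:y+22,x-22:x+22].sum())
dk=(a.max(2)<35)[165:200,290:335];print('lever dark rows/cols',np.argwhere(dk).min(0)+[165,290],np.argwhere(dk).max(0)+[165,290])
E
```

```text
clock: 17.0
now area 147 box [266 205  15  15] tray [0.0702 0.0029]
now area 139 box [249 206  14  15] tray [ 0.0357 -0.0054]
now area 143 box [284 209  15  14] tray [0.1067 0.0013]
[137 128 116 100  74  47  50  50  49  48  79 122 112 110 111 110] [123 128 114  19  50  49  50  51  48  50  84 117 111 108 110 108]
[120 109  95  72  45  50  51  47  49  80 118 110 106 111 105  79] [127 111  19  48  51  50  50  48  52  85 118 108 106 109 102  74]
[ 63  19  52  46  50  48  47  50  79 112 107 107 103  83  65  49] [114  15  50  47  48  49  47  50  84 110 106 104 105 101  72  49]
bottle 0
beaker 0
jar 0
pot 0
lever dark rows/cols [165 298] [199 318]
```

```bash
python3 -c "
from rig import ticket
print(ticket.sign_off())"
```

```text
the job is handed in; nothing more can be done
None
```

I handed the job in at about 17 s: the stop is clamped on the line with its lever down, all three balls rest in single file against it, and the jar, bottle, beaker and pot have not moved; the sign-off did not report a verdict.

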